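Fill the gaps of four press chases from a pile of furniture

ROBOT

A 7-joint arm with a two-finger parallel gripper is mounted at the origin on a cart in front of the work surface, level with it; the furniture and walls round the work are solid. World frame = base frame: x ahead of the robot, y to its left, z up, the work surface at z = 0. Lengths are in m, angles in degrees, forces in N, time in s.
With the tool pointing down it reaches from about 0.4 to 0.925 m from the base axis. Payload 4.1 kg.
Tool frame: the origin (TCP) lies at the very end of the fingers, on their centre line; the grasp point (between the pads) lies 19 mm behind it (env.grasp_offset is the distance from the TCP to the grasp point, in m); z points along the fingers, y is the line along which they close (so a half turn about z gives the same grasp; the last joint's range is limited). The gripper opens to 85 mm and grips with 20 to 120 N. Pads are 22 mm wide; open, the fingers measure 114 mm over their backs; the gripper's body (76 mm by 85 mm) begins 54 mm behind the grasp point. The pads swing forward as they close: fully open they stand 13 mm farther back than shut.
Start: joints at [-77.922, 22.827, 2.584, 88.041, -1.071, 69.15, -2.905], TCP at [0.198, 0.619, 0.231] pointing down, gripper open.
Joint ranges: [-161.44, 161.44], [-28.35, 127.94], [-78.24, 83.42], [0, 140.83], [-78.03, 258.03], [13.02, 114.36], [-168.23, 168.23]. Speed limits (degrees/s): [147.25, 147.25, 180, 180, 180, 180, 180].

INTERFACE

Orientations are given as a 3x3 rotation matrix whose columns are the frame's x, y, z axes.
In Python, from plant import env gives the robot as it stands. Calls block until the motion is done:
- env.reach(position, orientation): joint-space move of the TCP to a pose.
- env.move_l(position, ori=None, rate=0.15, stop_force=None): straight line of the TCP; ori=None keeps the orientation; rate is the mean speed in m/s. With stop_force (N) it stops when the force on the tool has changed by that much, and returns True; else False.
- env.set_joints(angles): joint-space move.
- env.open() and env.grab(squeeze=None): open the fingers fully, or close them until they stop; squeeze is the grip in N (None keeps the last).
- env.wait(seconds).
- env.inverse_kinematics(position, orientation): joint angles nearest the present ones, or None.
- env.sense(): the state.
- env.read_camera(name): name is "scene" or "top" or "wrist"; returns (picture, depth): 480x640x3 uint8, red, green, blue; 480x640 float32, m along the optical axis (not along the pixel's ray), 0 where there is no reading.
- env.camera_params(name): a dict with "fx", "fy", "cx", "cy" (pixels), "D" ([k1, k2, p1, p2, k3] as OpenCV has them; the pictures are not rectified), "xyz" and "attitude" of the camera in the world. Camera axes: x right, y down, z forward; pixel columns grow to the right and rows downward; lengths in m; the calibration is good to about 2 mm. A picture is of the moment at which its call begins: read the wrist's pose just before it. camera_params takes no time and is no camera call; for the wrist camera it gives the pose at the moment of the call.
A pose or a line that the arm cannot do raises env.PlanningError and nothing moves.
- env.sign_off(): hands the job in; it is judged then, once.
The state is a dict: "time_s": time; "q": joint angles; "dq": joint speeds; "joint_torque": joint torques, N m; "eef_pos": TCP position; "tcp_rot": TCP orientation; "wrist_force": force on the tool from outside, world axes, zero at the start; "ft_torque": the same for the moment, N m; "opening": opening from 0.0 (shut) to 1.0 (fully open); "grip_force": force on a finger pad.
Only numpy, scipy, OpenCV 4.12 (cv2) and the standard library are available. Lean on these libraries where they do the work, as an engineer would, in place of code of your own. Each camera call takes 0.05 s, during which the arm holds its last target. There are 200 camera calls.

TASK

Four small chases for a four-colour card are waiting for their last piece of furniture. Take the pile of wooden blocks apart from the top down, one at a time, and lower each into the chase whose open gap it fits, leaving only the centimetre that its quoin will need: flat on the bench inside the frame, its 66 mm length along the gap and about midway along it. Finish each block before you take the next, do not drop any, and leave the loupe and the spare quoin where they are.

Things in the scene. Friction and masses are not known exactly. Their poses are not given: they have to be found in the camera images.
- furniture_22: Wooden furniture block (printer's spacing block), on top of the pile, pale wood: 22 mm wide (its x), 66 mm long (y), 18 mm thick (z), about 67 g. Origin: centre of its underside. The blocks lie flat on one another, nearly centred and parallel. Grip it from above by its ends, 66 mm apart: in the gap the fingers then find free room beyond the ends.
- furniture_34: Wooden furniture block (printer's spacing block), second from the top, dark wood: 34 mm wide (its x), 66 mm long (y), 18 mm thick (z), about 79 g. Origin: centre of its underside. The blocks lie flat on one another, nearly centred and parallel. Grip it from above by its ends, 66 mm apart: in the gap the fingers then find free room beyond the ends.
- furniture_46: Wooden furniture block (printer's spacing block), third from the top, pale wood: 46 mm wide (its x), 66 mm long (y), 18 mm thick (z), about 91 g. Origin: centre of its underside. The blocks lie flat on one another, nearly centred and parallel. Grip it from above by its ends, 66 mm apart: in the gap the fingers then find free room beyond the ends.
- furniture_58: Wooden furniture block (printer's spacing block), at the bottom of the pile, dark wood: 58 mm wide (its x), 66 mm long (y), 18 mm thick (z), about 103 g. Origin: centre of its underside. The blocks lie flat on one another, nearly centred and parallel. Grip it from above by its ends, 66 mm apart: in the gap the fingers then find free room beyond the ends.
- chase_black: Dark steel frame 142 x 150 mm, 16 mm high, no bottom, fixed; holds a plate with black border lines and a roundel. Origin: middle of its open gap, at bench height. Gap 32 mm along x, from front bar (-x) to plate block (+x; 68 x 80 mm, 21 high), 130 mm along y between side bars; takes the 22 mm block, with 10 mm over for a quoin. Bars 10 mm wide; strips beside the plate 17 mm high.
- chase_cyan: Dark steel frame 142 x 150 mm, 16 mm high, no bottom, fixed; holds a plate with three blue wavy lines. Origin: middle of its open gap, at bench height. Gap 44 mm along x, from front bar (-x) to plate block (+x; 56 x 80 mm, 21 high), 130 mm along y between side bars; takes the 34 mm block, with 10 mm over for a quoin. Bars 10 mm wide; strips beside the plate 17 mm high.
- chase_magenta: Dark steel frame 142 x 150 mm, 16 mm high, no bottom, fixed; holds a plate with three pink flowers. Origin: middle of its open gap, at bench height. Gap 56 mm along x, from front bar (-x) to plate block (+x; 44 x 80 mm, 21 high), 130 mm along y between side bars; takes the 46 mm block, with 10 mm over for a quoin. Bars 10 mm wide; strips beside the plate 17 mm high.
- chase_yellow: Dark steel frame 142 x 150 mm, 16 mm high, no bottom, fixed; holds a plate with three yellow suns. Origin: middle of its open gap, at bench height. Gap 68 mm along x, from front bar (-x) to plate block (+x; 32 x 80 mm, 21 high), 130 mm along y between side bars; takes the 58 mm block, with 10 mm over for a quoin. Bars 10 mm wide; strips beside the plate 17 mm high.
- loupe: Bystander: black magnifying loupe, 37 mm across, 38 mm high, standing on the bench to the right of the pile; origin at the centre of its underside. Not to be moved.
- spare_quoin: Bystander: grey steel quoin with a black round hole, 24 x 52 x 17 mm, lying on the bench to the left of the pile; origin at the centre of its underside. Not to be moved.
There are look-alikes about, which are no part of the job. What is shaped like the furniture_46 but pink is not meant.

How it is judged (in metres and radians):
On the way, in this order (a step that is already met when the one before it is completed fails the run):
1. the 22 mm block lies let go and flat in the gap of the chase with black border lines and a roundel (x of furniture_22 in the frame of chase_black between -0.009 and 0.009 m and y of furniture_22 in the frame of chase_black between -0.02 and 0.02 m and z of furniture_22 in the frame of chase_black below 0.004 m and angle between furniture_22's own z axis and vertical below 0.08 rad and angle between the y axis of furniture_22 and the y axis of chase_black, either way round below 0.2 rad and linear speed of furniture_22 below 0.02 m/s and angular speed of furniture_22 below 0.2 rad/s and contact force between furniture_22 and the fingers below 0.1 N), for 0.2 s.
2. the 34 mm block lies let go and flat in the gap of the chase with three blue wavy lines (x of furniture_34 in the frame of chase_cyan between -0.009 and 0.009 m and y of furniture_34 in the frame of chase_cyan between -0.02 and 0.02 m and z of furniture_34 in the frame of chase_cyan below 0.004 m and angle between furniture_34's own z axis and vertical below 0.08 rad and angle between the y axis of furniture_34 and the y axis of chase_cyan, either way round below 0.2 rad and linear speed of furniture_34 below 0.02 m/s and angular speed of furniture_34 below 0.2 rad/s and contact force between furniture_34 and the fingers below 0.1 N), for 0.2 s.
3. the 46 mm block lies let go and flat in the gap of the chase with three pink flowers (x of furniture_46 in the frame of chase_magenta between -0.009 and 0.009 m and y of furniture_46 in the frame of chase_magenta between -0.02 and 0.02 m and z of furniture_46 in the frame of chase_magenta below 0.004 m and angle between furniture_46's own z axis and vertical below 0.08 rad and angle between the y axis of furniture_46 and the y axis of chase_magenta, either way round below 0.2 rad and linear speed of furniture_46 below 0.02 m/s and angular speed of furniture_46 below 0.2 rad/s and contact force between furniture_46 and the fingers below 0.1 N), for 0.2 s.
4. the 58 mm block lies let go and flat in the gap of the chase with three yellow suns (x of furniture_58 in the frame of chase_yellow between -0.009 and 0.009 m and y of furniture_58 in the frame of chase_yellow between -0.02 and 0.02 m and z of furniture_58 in the frame of chase_yellow below 0.004 m and angle between furniture_58's own z axis and vertical below 0.08 rad and angle between the y axis of furniture_58 and the y axis of chase_yellow, either way round below 0.2 rad and linear speed of furniture_58 below 0.02 m/s and angular speed of furniture_58 below 0.2 rad/s and contact force between furniture_58 and the fingers below 0.1 N), for 0.2 s.
At the end, for the whole second after the job is handed in: Every block lies released and still, flat on the bench (underside within 4 mm, tilt under 0.08 rad), in the gap that is 10 mm wider than itself: within 9 mm of the gap's middle across it, within 20 mm along it, its length within 0.2 rad of the gap's (all of step 1 and all of step 2 and all of step 3 and all of step 4); the robot touches nothing.
It fails at once if a block was dropped (falling free at over 0.7 m/s, a fall of about 25 mm) ((contact force between furniture_22 and anything else below 0.01 N and contact force between furniture_22 and the fingers below 0.01 N and linear speed of furniture_22 above 0.7 m/s) or (contact force between furniture_34 and anything else below 0.01 N and contact force between furniture_34 and the fingers below 0.01 N and linear speed of furniture_34 above 0.7 m/s) or (contact force between furniture_46 and anything else below 0.01 N and contact force between furniture_46 and the fingers below 0.01 N and linear speed of furniture_46 above 0.7 m/s) or (contact force between furniture_58 and anything else below 0.01 N and contact force between furniture_58 and the fingers below 0.01 N and linear speed of furniture_58 above 0.7 m/s)).
It fails at once if the loupe was moved by over 15 mm (distance of loupe from where it was at the start of the episode above 0.015 m).
It fails at once if the spare quoin was moved by over 15 mm (distance of spare_quoin from where it was at the start of the episode above 0.015 m).
It also fails if it takes over 83 s, if anything falls off the work surface, if the arm or the gripper's body presses on something with over 40 N, if the wrist force passes 120 N, or if a joint passes its speed limit or range.

## Working session

There is one attempt and no reset: what is moved stays moved. The work goes in short steps, each a Python script; the robot and the scene stay as the last script left them, time stands still between calls to the robot, and variables do not carry over. Pictures are saved under pics/ and viewed, at most 14 in all, crops included, and the job is handed in when it is done.

```bash
ls; mkdir -p pics; python3 - <<'E'
from plant import env
import cv2,numpy as np
for n in("scene","top"):
    p,d=env.read_camera(n); cv2.imwrite(f"pics/{n}0.png",p[:,:,::-1]); np.savez(f"{n}0.npz",p=p,d=d)
    print(n,env.camera_params(n), (d>0).mean())
print(env.camera_params("wrist"))
s=env.sense();print(s["time_s"],s["opening"],s["tcp_rot"],env.grasp_offset)
E
```

```text
pics
scene {'fx': 546.6470996850285, 'fy': 546.6470996850285, 'cx': 314.1274947328597, 'cy': 239.49892590338672, 'D': array([0.04616144, 0.        , 0.        , 0.        , 0.        ]), 'xyz': array([-0.22219953,  0.4394819 ,  0.89348813]), 'attitude': array([[-0.49788763, -0.58464124,  0.64054861],
       [-0.86708722,  0.32165193, -0.38039426],
       [ 0.01636048, -0.74480511, -0.66708147]])} 0.9958658854166667
top {'fx': 443.41075236979947, 'fy': 443.41075236979947, 'cx': 313.55797664992235, 'cy': 238.3291538064001, 'D': array([0.03432829, 0.        , 0.        , 0.        , 0.        ]), 'xyz': array([ 0.32718856, -0.04694866,  1.17965744]), 'attitude': array([[ 0.07613063, -0.97397518,  0.21348649],
       [-0.99709336, -0.07500729,  0.01336904],
       [ 0.00299193, -0.21388376, -0.97685454]])} 0.9959212239583334
{'fx': 377.9467655637549, 'fy': 377.9467655637549, 'cx': 323.10595659506214, 'cy': 242.27819872932213, 'D': array([-0.07616795,  0.        ,  0.        ,  0.        ,  0.        ]), 'xyz': array([0.13206123, 0.63938148, 0.37163576]), 'attitude': array([[ 0.30450103,  0.91520966,  0.26395151],
       [ 0.95251087, -0.29214752, -0.08586542],
       [-0.00147208,  0.27756279, -0.96070637]])}
0.1 1.003015122780935 [[-9.52390650e-01  3.04880125e-01 -3.99769414e-04]
 [ 3.04880357e-01  9.52389151e-01 -1.69527307e-03]
 [-1.36119012e-04 -1.73644406e-03 -9.99998483e-01]] 0.0187
```

View pics/scene0.png

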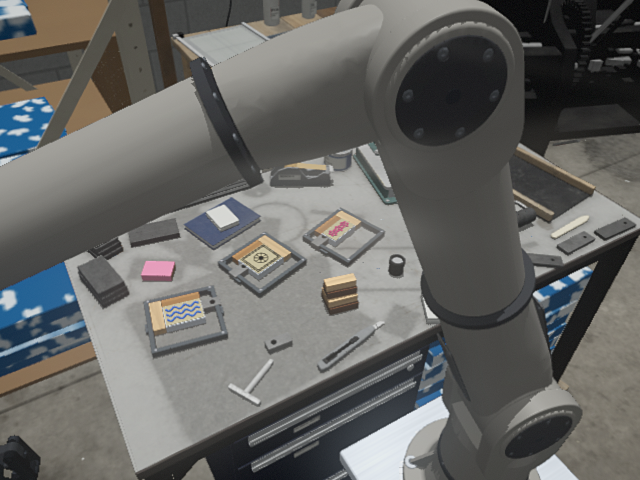

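View pics/top0.png

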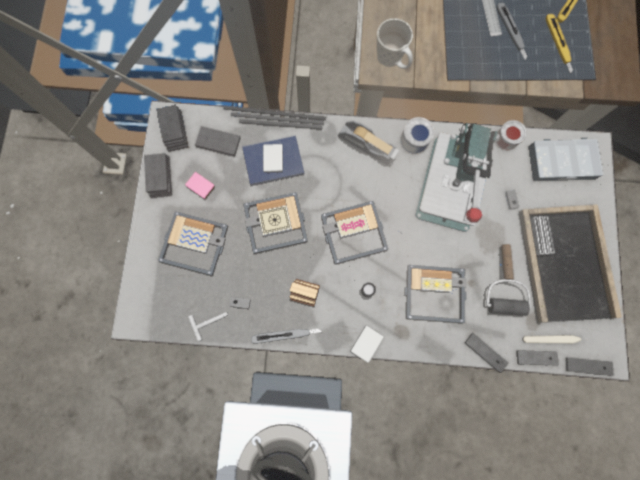

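The scene view shows the pile at (340,293), with chases for cyan at (185,318), black at (262,262) and magenta at (343,235); the arm hides yellow. The top view shows:
- **Chases:** cyan (195,242), black (275,222), magenta (355,232) and yellow (435,293). Each gap is on the robot's side.
- **Pile and bystanders:** pile (305,292), quoin (240,302), loupe (368,290).

Things that could be taken for a block are the pink block (200,185), the white block on the blue book (273,157), the white card (367,343), the dark blocks (157,175) and (172,128), and the quoin. I choose the pale/dark striped pile at (305,292).

```bash
cat > h.py <<'E'
import numpy as np,cv2
def rays(uv,c):
    K=np.array([[c["fx"],0,c["cx"]],[0,c["fy"],c["cy"]],[0,0,1]])
    u=cv2.undistortPoints(np.float64(uv).reshape(-1,1,2),K,np.float64(c["D"])).reshape(-1,2)
    return np.c_[u,np.ones(len(u))]@np.array(c["attitude"]).T
def onplane(uv,c,z):
    r=rays(uv,c); o=np.array(c["xyz"]); return o+r*((z-o[2])/r[:,2:])
def proj(X,c):
    R=np.array(c["attitude"]);K=np.array([[c["fx"],0,c["cx"]],[0,c["fy"],c["cy"]],[0,0,1]])
    p=(np.atleast_2d(X)-c["xyz"])@R
    return cv2.projectPoints(p,np.zeros(3),np.zeros(3),K,np.float64(c["D"]))[0].reshape(-1,2)
def tri(ra,oa,rb,ob):
    A=np.c_[ra,-rb]; s=np.linalg.lstsq(A,ob-oa,rcond=None)[0]
    p,q=oa+ra*s[0],ob+rb*s[1]; return (p+q)/2,np.linalg.norm(p-q)
def down(yaw): # tool y axis at angle yaw from world +y ; x chosen, z down
    c,s=np.cos(yaw),np.sin(yaw); y=np.array([-s,c,0]); z=np.array([0,0,-1.]); return np.c_[np.cross(y,z),y,z]
E
python3 - <<'E'
from h import *
from plant import env
c=env.camera_params("top")
P=dict(cyan=(195,242),black=(275,222),mag=(355,232),yel=(435,293),pile=(305,292),quoin=(240,302),loupe=(368,290))
for k,v in P.items(): print(k,onplane([v],c,.07 if k=='pile' else .015)[0].round(3))
d=np.load("top0.npz");dd=d["d"]
for k in P:
    u,v=P[k]; r=rays([P[k]],c)[0]; print(k,(np.array(c["xyz"])+r*dd[v,u]).round(3))
p=d["p"]; cv2.imwrite("pics/pilecrop.png",cv2.resize(p[262:322,270:350,::-1],None,fx=7,fy=7,interpolation=cv2.INTER_CUBIC))
s=env.sense();R=s["tcp_rot"];w=env.camera_params("wrist")
print("cam in tool",(R.T@(w["xyz"]-s["eef_pos"])).round(4),(R.T@w["attitude"]).round(3))
for yaw in(0,np.pi):
  for x,y in((.33,0),(.45,.03),(.47,.3),(.53,.1),(.5,-.1),(.33,-.33)):
    q=env.inverse_kinematics([x,y,.25],down(yaw)); print(yaw,x,y,None if q is None else np.round(q))
E
```

```text
cyan [0.547 0.284 0.015]
black [0.619 0.077 0.015]
mag [ 0.608 -0.141  0.015]
yel [ 0.46  -0.358  0.015]
pile [ 0.431 -0.021  0.07 ]
quoin [0.398 0.147 0.015]
loupe [ 0.454 -0.184  0.015]
cyan [0.546 0.283 0.021]
black [0.618 0.076 0.018]
mag [ 0.607 -0.141  0.017]
yel [ 0.462 -0.363 -0.001]
pile [ 0.431 -0.021  0.071]
quoin [0.398 0.147 0.017]
loupe [ 0.453 -0.182  0.029]
cam in tool [ 0.0692 -0.0005 -0.1413] [[ 0.    -0.961 -0.277]
 [ 1.     0.     0.   ]
 [-0.    -0.277  0.961]]
0 0.33 0 [-53. -19.  36. 125.  12.  71.  67.]
0 0.45 0.03 [-46.   1.  37. 113.  -0.  66.  82.]
0 0.47 0.3 [-47.  13.  12. 100.  -3.  68.  56.]
0 0.53 0.1 [-40.  12.  29. 102.  -6.  67.  81.]
0 0.5 -0.1 [-42.  12.  56. 106. -11.  67. 108.]
0 0.33 -0.33 [ 48.   3.  -9. 110.   1.  66. 129.]
3.141592653589793 0.33 0 [ -54.  -20.   37.  125.   12.   71. -113.]
3.141592653589793 0.45 0.03 [-54.   1.  45. 113.  -1.  66. -98.]
3.141592653589793 0.47 0.3 [ -69.   15.   38.  100.  -10.   68. -117.]
3.141592653589793 0.53 0.1 [-54.  14.  46. 103. -11.  68. -94.]
3.141592653589793 0.5 -0.1 [-48.  15.  65. 107. -15.  68. -68.]
3.141592653589793 0.33 -0.33 [-17.   4.  60. 112.  -4.  66. -45.]
```

View pics/pilecrop.png

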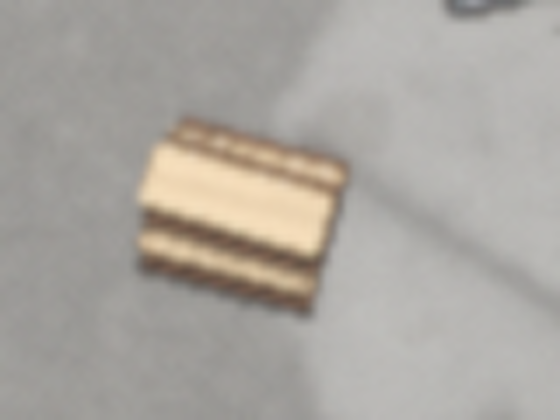

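The crop shows the pale 22 mm top block at crop (240,200), which is full-image (304,291). Dark, pale and dark layers step out below it, so this is the right pile. Next I survey with the wrist camera and touch the bench once to calibrate fingertip height.

```bash
python3 - <<'E'
from h import *
from plant import env
import pickle
T=lambda:round(env.sense()["time_s"],2)
R=down(0)
env.reach([.41,.36,.06],R);print(T(),env.sense()["eef_pos"])
print(env.move_l([.41,.36,-.02],rate=.03,stop_force=4),env.sense()["eef_pos"],T())
env.move_l([.41,.36,.06],rate=.2)
S={}
for k,x,y in(("cyan",.48,.28),("black",.53,.08),("mag",.52,-.12),("yel",.40,-.32),("pile",.385,-.02)):
    env.reach([x,y,.25],R); c=env.camera_params("wrist"); p,d=env.read_camera("wrist")
    S[k]=(c,p,d); cv2.imwrite(f"pics/w_{k}.png",p[:,:,::-1]); print(k,T(),c["xyz"].round(3))
pickle.dump(S,open("S.pkl","wb"))
E
```

```text
1.5 [0.40977919 0.36183356 0.06058424]
True [ 0.41002364  0.36002929 -0.01307633] 3.64
cyan 5.08 [0.41  0.28  0.389]
black 5.97 [0.46  0.081 0.391]
mag 6.83 [ 0.451 -0.118  0.391]
yel 7.81 [ 0.332 -0.319  0.391]
pile 9.01 [ 0.316 -0.021  0.391]
```

Contact came at TCP z = -13 mm with the fingers open, so the TCP refers to the shut fingertips. At a 66 mm opening the tips are about 6 mm above it.

View pics/w_black.png

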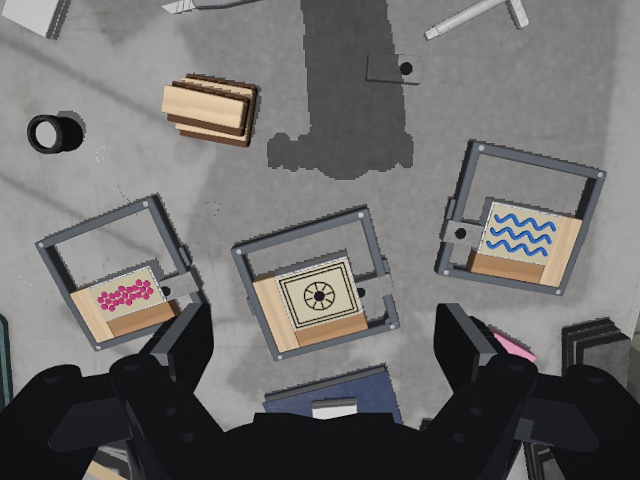

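View pics/w_pile.png

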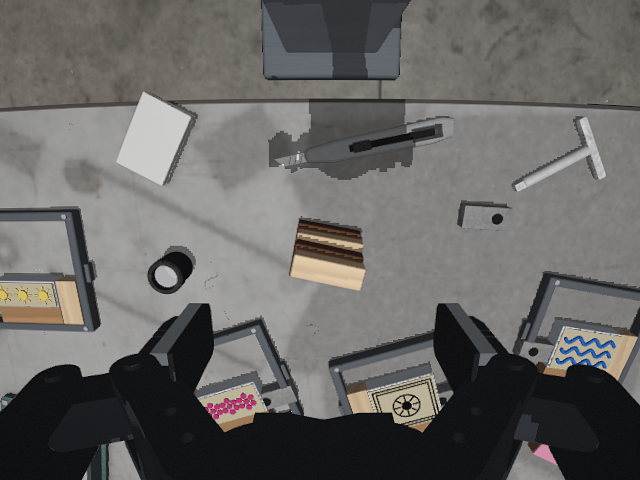

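View pics/w_yel.png

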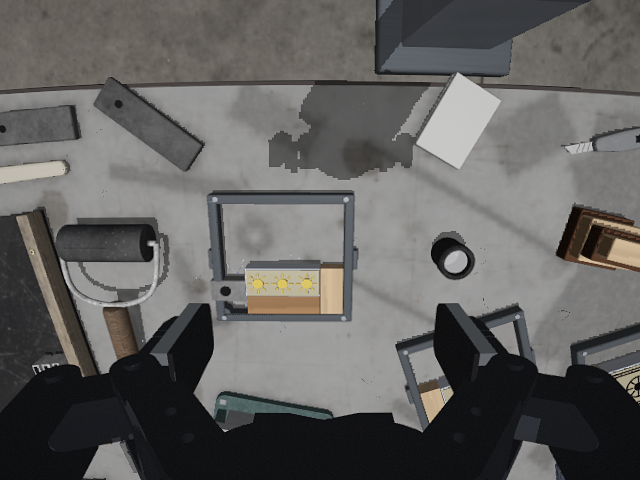

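The wrist views show all four frames with light corner pins:
- **Black view:** black frame pins at (239,251), (363,214), (278,356), (393,326). Cyan's front pins are at (481,148), (602,174); magenta's are at (42,244), (152,202).
- **Yellow view:** front pins at (216,200), (349,199).
- **Pile view:** the pile is at (330,255).

I'll measure the pins across views and crop the pile.

```bash
cat > pins.py <<'E'
from h import *
import pickle
S=pickle.load(open("S.pkl","rb"))
def refine(img,uv,r=5):
    u,v=np.round(uv).astype(int)
    if not(r<u<640-r and r<v<480-r): return None
    w=cv2.cvtColor(img,cv2.COLOR_RGB2GRAY)[v-r:v+r+1,u-r:u+r+1].astype(float)
    w=cv2.morphologyEx(w,cv2.MORPH_TOPHAT,np.ones((5,5)))   # small bright spots only
    yy,xx=np.mgrid[-r:r+1,-r:r+1]; 
    w*=np.exp(-(xx**2+yy**2)/18)
    i=np.unravel_index(w.argmax(),w.shape)
    if w.max()<20: return None
    m=w*((abs(yy-yy[i])<=2)&(abs(xx-xx[i])<=2))
    return np.array([u+(m*xx).sum()/m.sum(),v+(m*yy).sum()/m.sum()])
def triN(obs):
    A=[];b=[]
    for uv,c in obs:
        r=rays([uv],c)[0];r/=np.linalg.norm(r);P=np.eye(3)-np.outer(r,r);A.append(P);b.append(P@c["xyz"])
    A=np.vstack(A);b=np.hstack(b);x=np.linalg.lstsq(A,b,rcond=None)[0];return x,np.abs(A@x-b).max()
E
python3 - <<'E'
from pins import *
seed=dict(black=("black",[(239,251),(363,214),(278,356),(393,326)]),cyan=("black",[(481,148),(602,174),(446,271),(559,291)]),
 mag=("black",[(42,244),(152,202),(98,348)]),yel=("yel",[(216,200),(349,199),(345,317),(221,316)]))
gap=dict(black=.032,cyan=.044,mag=.056,yel=.068); G={}
for k,(v,uvs) in seed.items():
    c0,p0,_=S[v]; X=[]
    for uv in uvs:
        g=onplane([uv],c0,.016)[0]; obs=[]
        for n,(c,p,d) in S.items():
            q=proj(g,c)[0]
            if np.linalg.norm(c["xyz"][:2]-g[:2])>.36: continue
            q=refine(p,q)
            if q is not None and q[1]<330+0*q[0]: obs.append((q,c))
        if len(obs)>1: x,e=triN(obs)
        elif obs: x,e=onplane([obs[0][0]],obs[0][1],.016)[0],9
        else: x,e=g*np.nan,9
        X.append(x); print(k,uv,len(obs),x.round(4),round(e,4))
    X=np.array(X); a,b=X[:2]; print("  len",np.linalg.norm(a-b),"side",[np.linalg.norm(X[i]-X[j]).round(4) for i in(0,1) for j in range(2,len(X))])
    if a[1]<b[1]: a,b=b,a
    t=(a-b)[:2];t/=np.linalg.norm(t); yaw=np.arctan2(-t[0],t[1]); nx=np.array([t[1],-t[0]])
    o=(a+b)[:2]/2+nx*(gap[k]/2+.005); G[k]=(*o,yaw); print("  gap",o.round(4),np.degrees(yaw).round(2))
pickle.dump(G,open("G.pkl","wb"))
a=cv2.resize(S["pile"][1][205:305,280:380],(400,400),interpolation=cv2.INTER_CUBIC)
b=cv2.resize(S["black"][1][60:160,160:260],(400,400),interpolation=cv2.INTER_CUBIC)
cv2.imwrite("pics/pile2.png",np.hstack([a,b])[:,:,::-1])
E
```

```text
black (239, 251) 3 [ 0.5779 -0.006   0.0157] 0.0001
black (363, 214) 3 [0.5387 0.1208 0.0154] 0.0002
black (278, 356) 0 [nan nan nan] 9
black (393, 326) 1 [0.6647 0.1593 0.016 ] 9
  len 0.13279585482240464 side [np.float64(nan), np.float64(0.1868), np.float64(nan), np.float64(0.1318)]
  gap [0.5784 0.0636] 17.19
cyan (481, 148) 3 [0.4711 0.2365 0.0156] 0.0003
cyan (602, 174) 2 [0.4944 0.3677 0.0151] 0.0001
cyan (446, 271) 2 [0.6002 0.2125 0.016 ] 0.0
cyan (559, 291) 1 [0.6239 0.3434 0.016 ] 9
  len 0.13326051279529771 side [np.float64(0.1312), np.float64(0.1864), np.float64(0.1878), np.float64(0.1317)]
  gap [0.5094 0.2974] -10.06
mag (42, 244) 2 [ 0.5711 -0.2229  0.0164] 0.0001
mag (152, 202) 1 [ 0.5269 -0.0968  0.016 ] 9
mag (98, 348) 0 [nan nan nan] 9
  len 0.13360821042473897 side [np.float64(nan), np.float64(nan)]
  gap [ 0.5802 -0.1489] 19.34
yel (216, 200) 2 [ 0.3968 -0.4273  0.0154] 0.0001
yel (349, 199) 3 [ 0.3962 -0.2945  0.0157] 0.0004
yel (345, 317) 3 [ 0.5276 -0.2954  0.0159] 0.0002
yel (221, 316) 2 [ 0.5275 -0.4287  0.0157] 0.0
  len 0.13280128889506423 side [np.float64(0.1858), np.float64(0.1308), np.float64(0.1314), np.float64(0.1878)]
  gap [ 0.4355 -0.3608] 0.25
```

View pics/pile2.png

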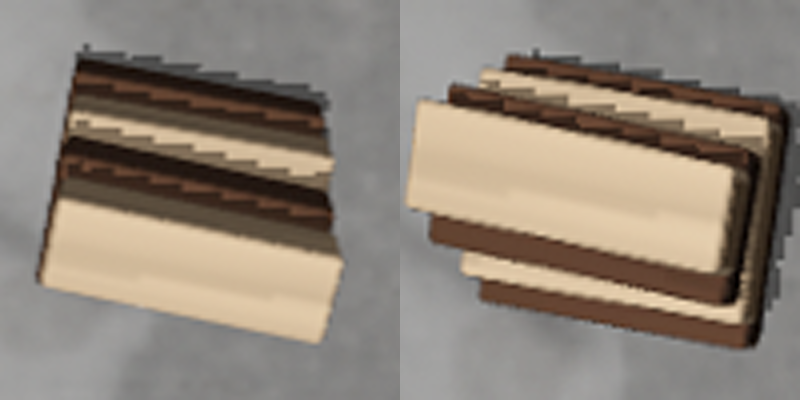

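The crops show the top block's pale top face. Its corners are at about (42,282), (320,343), (342,262), (62,198) in the left crop and (15,100), (6,206), (322,272), (335,165) in the right. The pins stand at z ≈ 15.6 mm, close to the stated 16. The pin spacing along y is 133 mm where I expected 140, so I'll measure the bar edges directly.

```bash
cat > meas.py <<'E'
from pins import *
G=pickle.load(open("G.pkl","rb"))
def prof(k,view,axis,off,lo,hi,z):
    x,y,a=G[k]; c,p,_=S[view]; t=np.arange(lo,hi,.0005)
    L=np.c_[t,t*0+off] if axis==0 else np.c_[t*0+off,t]
    R=np.array([[np.cos(a),-np.sin(a)],[np.sin(a),np.cos(a)]]); W=np.c_[L@R.T+[x,y],t*0+z]
    q=proj(W,c).astype(np.float32); g=cv2.cvtColor(p,cv2.COLOR_RGB2GRAY)
    return t,cv2.remap(g,q[:,:1],q[:,1:],cv2.INTER_LINEAR).ravel().astype(int)
def edges(t,g,th=12):
    d=np.convolve(g,[1,1,1,0,-1,-1,-1],"same")/3.; d[:4]=d[-4:]=0
    return [(round(t[i]*1e3,1),int(d[i])) for i in range(3,len(t)-3) if abs(d[i])>th and abs(d[i])==abs(d[i-3:i+4]).max()]
if __name__=="__main__":
    for k,v in(("yel","yel"),("black","black"),("cyan","cyan"),("mag","mag")):
        w=G[k]; h={"black":16,"cyan":22,"mag":28,"yel":34}[k]/1e3
        for off in(-.02,.02): print(k,"x front",edges(*prof(k,v,0,off,-h-.016,-h+.012,.016)),"plate z21",edges(*prof(k,v,0,off,h-.01,h+.008,.021)))
        print(k,"y-",edges(*prof(k,v,1,0,-.082,-.05,.016)),"y+",edges(*prof(k,v,1,0,.05,.082,.016)))
    A=np.array([(62,198),(342,262),(320,343),(42,282)]);B=np.array([(15,100),(335,165),(322,272),(6,206)])
    A=(A+.5)/4-.5+[280,205];B=(B+.5)/4-.5+[160,60]
    X=[]
    for a,b in zip(A,B): x,e=triN([(a,S["pile"][0]),(b,S["black"][0])]);X.append(x);print(x.round(4),round(e,4))
    X=np.array(X);print("sides",[np.linalg.norm(X[i]-X[i-1]).round(4) for i in range(4)],"c",X.mean(0).round(4))
    t=(X[1]+X[2]-X[0]-X[3]);print("yaw",np.degrees(np.arctan2(-t[0],t[1])))
E
python3 meas.py
```

```text
yel x front [(np.float64(-46.5), -47), (np.float64(-44.0), 54), (np.float64(-34.5), 51)] plate z21 [(np.float64(32.0), 78), (np.float64(35.5), 13), (np.float64(39.5), -14)]
yel x front [(np.float64(-46.5), -48), (np.float64(-44.0), 54), (np.float64(-34.5), 55)] plate z21 [(np.float64(32.0), 70), (np.float64(35.5), 40)]
yel y- [(np.float64(-75.5), -52), (np.float64(-66.0), -42), (np.float64(-62.5), 41), (np.float64(-59.5), 62)] y+ [(np.float64(63.0), -83), (np.float64(73.5), 49)]
black x front [(np.float64(-29.5), -53), (np.float64(-25.5), 51), (np.float64(-16.5), 35)] plate z21 [(np.float64(8.0), -50), (np.float64(15.0), 80), (np.float64(19.5), -96), (np.float64(21.5), 94)]
black x front [(np.float64(-29.5), -73), (np.float64(-25.5), 50), (np.float64(-16.5), 36)] plate z21 [(np.float64(8.0), -32), (np.float64(14.5), 93), (np.float64(19.5), -105), (np.float64(21.5), 96)]
black y- [(np.float64(-75.0), -37), (np.float64(-65.5), -49), (np.float64(-60.0), 62)] y+ [(np.float64(63.5), -54), (np.float64(66.0), 20), (np.float64(74.5), 49)]
cyan x front [(np.float64(-36.0), -39), (np.float64(-
[... 457 characters left out ...]

mag x front [(np.float64(-41.0), -44), (np.float64(-38.0), 47), (np.float64(-28.5), 48)] plate z21 [(np.float64(26.5), 83)]
mag x front [(np.float64(-41.0), -46), (np.float64(-38.0), 47), (np.float64(-29.0), 45)] plate z21 [(np.float64(26.0), 87), (np.float64(30.0), 17)]
mag y- [(np.float64(-76.0), -60), (np.float64(-67.0), -44), (np.float64(-61.5), 48), (np.float64(-58.5), 65)] y+ [(np.float64(63.0), -60), (np.float64(73.5), 67)]
[ 0.4201 -0.0467  0.071 ] 0.0004
[0.4344 0.017  0.0715] 0.0005
[0.4552 0.0129 0.0689] 0.0005
[ 0.4408 -0.0516  0.0687] 0.0001
sides [np.float64(0.0213), np.float64(0.0653), np.float64(0.0214), np.float64(0.0661)] c [ 0.4376 -0.0171  0.07  ]
yaw -12.633757993970601
```

The bars read at about ±65 in y and -34.5 to +33.5 in x, which agrees with the stated gaps to within 1 mm. I take a shift of about -0.7 mm in each axis. The block top is at z ≈ 0.070 against the stated 0.072, and its sides measure 66 x 21.5, so it checks. I'll grasp the first block, hover and look.

```bash
cat > act.py <<'E'
from pins import *
from plant import env
G=pickle.load(open("G.pkl","rb"))
def T(): return round(env.sense()["time_s"],2)
def gap(k):
    x,y,a=G[k]; s=np.array([-.0007,-.0007]); R=np.array([[np.cos(a),-np.sin(a)],[np.sin(a),np.cos(a)]])
    return (*(R@s+[x,y]),a)
def look(name):
    c=env.camera_params("wrist");p,d=env.read_camera("wrist");pickle.dump((c,p,d),open(name+".pkl","wb"));cv2.imwrite(f"pics/{name}.png",p[:,:,::-1]);return c,p,d
def pick(x,y,yaw,under,name):
    R=down(yaw); env.reach([x,y,under+.05],R); env.move_l([x,y,under],rate=.12); env.grab(50)
    s=env.sense();print("grab",s["opening"],s["grip_force"],s["eef_pos"].round(4),T())
    env.move_l([x,y,under+.04],rate=.1); s=env.sense();print("lift",s["opening"],s["grip_force"],T())
def hover(k,dx=0.,z=.08):
    x,y,a=gap(k); env.reach([x-dx*np.cos(a),y-dx*np.sin(a),z],down(a)); print("hover",env.sense()["eef_pos"].round(4),T())
def place(k,dx=0.):
    x,y,a=gap(k);x-=dx*np.cos(a);y-=dx*np.sin(a)
    env.move_l([x,y,.024],rate=.1); hit=env.move_l([x,y,-.004],rate=.03,stop_force=4)
    print("down",hit,env.sense()["eef_pos"].round(4),T()); env.open(); env.wait(.25)
    env.move_l([x,y,.1],rate=.15); print("done",T())
E
python3 - <<'E'
from act import *
pick(.4376,-.0171,np.radians(-12.6),.054,"")
env.move_l([.4376,-.0171,.14],rate=.15); hover("black"); look("g22")
E
```

```text
grab 0.7576642980145669 53.877974152565 [ 0.4386 -0.0171  0.0556] 10.57
lift 0.7566374399412924 55.194860100746155 11.12
hover [0.5762 0.0615 0.0787] 12.31
```

View pics/g22.png

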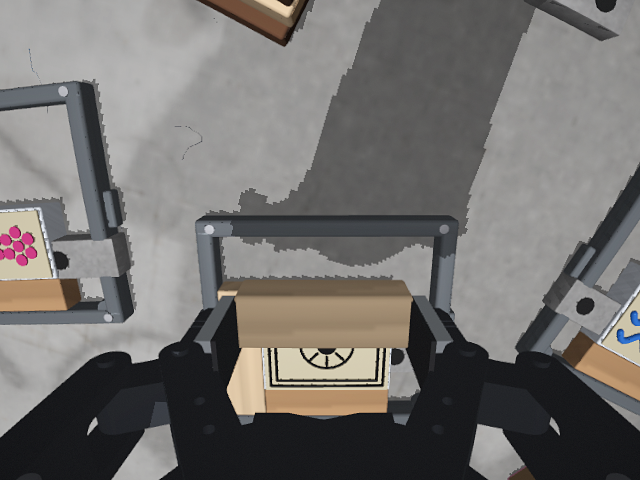

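The picture shows the block held level, square between the pads, spanning rows 280–347, over the black chase; the roundel plate is beyond it. I'll compute its x offset in the tool and lower it.

```bash
python3 - <<'E'
from act import *
c,p,d=pickle.load(open("g22.pkl","rb"))
s=env.sense();R=s["tcp_rot"];print(s["eef_pos"].round(4),gap("black"))
for dz in(0,.018):
    o=c["xyz"]-R@np.array([.0692,-.0005,-.1413]) # TCP at picture time
    print(dz,((onplane([(325,280),(325,292),(325,347)],c,o[2]+dz)-o)@R).round(4).tolist())
E
```

```text
[0.5763 0.0611 0.0795] (np.float64(0.5778915897171254), np.float64(0.06272074862191006), np.float64(0.30006216413430015))
0 [[0.0129, 0.0002, 0.0], [0.0077, 0.0002, 0.0], [-0.0177, 0.0003, -0.0]]
0.018 [[0.0201, 0.0001, -0.0179], [0.0155, 0.0001, -0.018], [-0.0066, 0.0002, -0.018]]
```

```bash
cat >> act.py <<'E'
def goto(xyz,rate=.1,n=1):
    """line to xyz, then correct the remaining steady error; returns the command that lands there"""
    xyz=np.array(xyz,float);cmd=xyz.copy();env.move_l(cmd,rate=rate)
    for _ in range(n):
        e=xyz-env.sense()["eef_pos"];cmd=cmd+e;env.move_l(cmd,rate=.03)
    print("err",((xyz-env.sense()["eef_pos"])*1e3).round(1),T());return cmd
def place(k,bx=0.):
    """bx: block centre in tool x (tool x = -local x)"""
    x,y,a=gap(k);x+=bx*np.cos(a);y+=bx*np.sin(a)
    cmd=goto([x,y,.035],n=2); hit=env.move_l([cmd[0],cmd[1],-.006],rate=.03,stop_force=4)
    s=env.sense();print("down",hit,(s["eef_pos"]-[x,y,0]).round(4),T()); env.open(); env.wait(.25)
    env.move_l([cmd[0],cmd[1],.1],rate=.15); print("done",T())
E
python3 - <<'E'
from act import *
place("black",.0022)
env.reach([.36,-.02,.18],down(np.radians(-12.6)));print(T()); look("p34")
env.sense()
E
```

```text
err [0.5 0.1 0.6] 13.46
down True [-0.0007 -0.0001  0.0017] 14.46
done 15.87
16.84
```

View pics/p34.png

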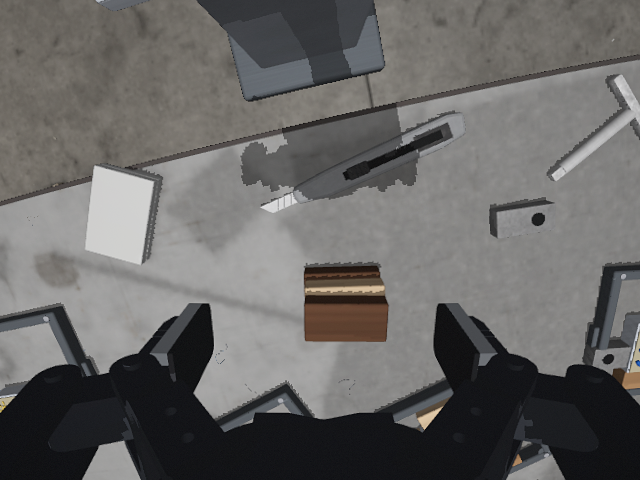

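The picture shows the dark 34 mm block now on top, its face at cols 305–387, rows 304–341. I'll measure it and check the placed 22 mm block with the top camera.

```bash
cat >> act.py <<'E'
def face(c,p,d,box,lo,hi,z):
    """top face in box (u0,v0,u1,v1) by an RGB range: returns centre, yaw, sides"""
    u0,v0,u1,v1=box; m=cv2.inRange(p[v0:v1,u0:u1],np.array(lo),np.array(hi)); m=cv2.morphologyEx(m,cv2.MORPH_OPEN,np.ones((5,5)))
    k=max(cv2.findContours(m,cv2.RETR_EXTERNAL,cv2.CHAIN_APPROX_NONE)[0],key=cv2.contourArea)
    q=k.reshape(-1,2)+[u0,v0]; W=onplane(q,c,z); (ctr,sz,an)=cv2.minAreaRect((W[:,:2]*1e3).astype(np.float32))
    b=cv2.boxPoints((ctr,sz,an)); e=[b[1]-b[0],b[2]-b[1]]; t=max(e,key=np.linalg.norm); t=t*np.sign(t[1])
    r=rays([q.mean(0)],c)[0]; u,v=np.round(q.mean(0)).astype(int)
    yaw=np.arctan2(-t[0],t[1]); print("face",np.round(ctr,1),np.round(sz,1),np.degrees(yaw).round(1),"px",q.min(0),q.max(0),"depth z",(c["xyz"]+r*d[v,u]).round(4))
    return np.array(ctr)/1e3,yaw,q.mean(0)
E
python3 - <<'E'
from act import *
c,p,d=pickle.load(open("p34.pkl","rb"))
print(p[322,345],p[310,320],p[335,380],p[300,345],p[295,345])
f=face(c,p,d,(285,255,410,360),(70,30,15),(140,90,70),.054)
ct=env.camera_params("top");pt,dt=env.read_camera("top")
q=proj([*f[0],.054],ct)[0];print("top px",q)
# height from two views: dark face centroid in top view
u,v=q.astype(int); 
a=cv2.resize(pt[v-30:v+30,u-40:u+40],(400,300),interpolation=cv2.INTER_CUBIC)
x,y,an=gap("black"); g=proj([x,y,.018],ct)[0];uu,vv=np.round(g).astype(int)
b=cv2.resize(pt[vv-30:vv+30,uu-40:uu+40],(400,300),interpolation=cv2.INTER_CUBIC)
cv2.imwrite("pics/t1.png",np.hstack([a,b])[:,:,::-1]); print(u,v,uu,vv)
for s in(-.02,0,.02):
    w=np.array([x-s*np.sin(an),y+s*np.cos(an),.018]);qq=proj(w,ct)[0];r=rays([qq],ct)[0];i=np.round(qq).astype(int);print((ct["xyz"]+r*dt[i[1],i[0]]).round(4))
E
```

```text
[93 64 46] [104  71  53] [94 64 48] [36 25 19] [73 59 45]
face [437.3 -18.6] [64.8 32.7] -12.9 px [305 304] [387 341] depth z [ 0.4375 -0.0188  0.0521]
top px [304.35951296 290.20134445]
304 290 279 237
[0.5836 0.0435 0.019 ]
[0.5778 0.0627 0.0185]
[0.5722 0.0819 0.0169]
```

View pics/t1.png

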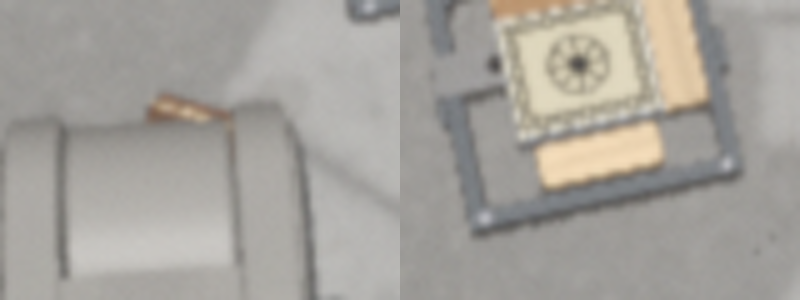

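The right crop shows the pale 22 mm block flat in the black gap, centred. In the left crop the arm hides the pile. Next is the 34 mm block.

```bash
cat >> act.py <<'E'
def pick(x,y,yaw,under):
    env.reach([x,y,under+.045],down(yaw)); e=np.array([x,y,under+.045])-env.sense()["eef_pos"]
    cmd=goto([x,y,under+.02],rate=.1); env.move_l(cmd-[0,0,.02],rate=.06); env.grab(50)
    s=env.sense();dx=(np.array([x,y,0])-s["eef_pos"])@s["tcp_rot"][:,0]
    print("grab",s["opening"].round(3),s["grip_force"],s["eef_pos"].round(4),"bx",dx.round(4),T())
    env.move_l([x,y,.14],rate=.15); s=env.sense();print("lift",s["opening"].round(3),T()); return dx
def job(f,under,k,nxt,extra=.001):
    dx=pick(*f[0],f[1],under); hover(k); look("g_"+k); place(k,dx+extra)
    if nxt: env.reach([.36,-.02,.18],down(np.radians(-12.6)));look(nxt);print(T())
E
python3 - <<'E'
from act import *
dx=pick(.4373,-.0186,np.radians(-12.9),.036); hover("cyan"); c,p,d=look("g34")
s=env.sense();print(s["eef_pos"],dx); cv2.imwrite("pics/g34c.png",p[240:440,150:500,::-1])
E
```

```text
err [-0.5  0.1  0.2] 18.16Traceback (most recent call last):
  File "<stdin>", line 2, in <module>
  File "act.py", line 46, in pick
    print("grab",s["opening"].round(3),s["grip_force"],s["eef_pos"].round(4),"bx",dx.round(4),T())
                 ^^^^^^^^^^^^^^^^^^
AttributeError: 'float' object has no attribute 'round'
```

The formatting error came after the grab, so the gripper is closed on the block. I'll fix the print and carry on from there.

```bash
sed -i 's/s\["opening"\].round(3)/round(s["opening"],3)/g' act.py
python3 - <<'E'
from act import *
s=env.sense();dx=(np.array([.4373,-.0186,0])-s["eef_pos"])@s["tcp_rot"][:,0]
print(s["opening"],s["grip_force"],s["eef_pos"],dx,T())
env.move_l([.4373,-.0186,.14],rate=.15); hover("cyan"); c,p,d=look("g34")
s=env.sense();print(s["eef_pos"],s["opening"]); cv2.imwrite("pics/g34c.png",p[240:440,150:500,::-1])
E
```

```text
0.7592350697627116 55.56079924106598 [ 0.43766947 -0.01883698  0.03576177] 0.00042530625862084937 18.98
hover [0.5093 0.2942 0.0803] 21.08
[0.50948108 0.29408593 0.0805552 ] 0.7579393905894329
```

View pics/g34c.png

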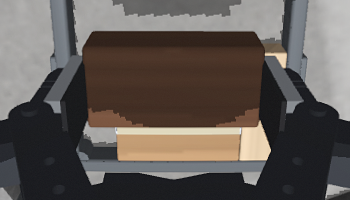

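The crop shows the dark block held level between the pads: front top edge at about row 286, back edge at about row 367.

```bash
python3 - <<'E'
from act import *
c,p,d=pickle.load(open("g34.pkl","rb")); R=env.sense()["tcp_rot"]
o=c["xyz"]-R@np.array([.0692,-.0005,-.1413]); g=cv2.cvtColor(p,cv2.COLOR_RGB2GRAY)
print(g[264:296,300:340].mean(1).astype(int),g[355:375,300:340].mean(1).astype(int))
a=((onplane([(323,272),(323,286),(323,367)],c,o[2]+.018)-o)@R)[:,0]; b=((onplane([(323,272)],c,o[2])-o)@R)[0,0]
print(a,b,"centre top",a[1:].mean(),"width",a[1]-a[2],"bottom",b-.017)
bx=np.clip((a[1:].mean()+b-.017)/2,-.001,.003); print("bx",bx)
place("cyan",bx)
env.reach([.36,-.02,.18],down(np.radians(-12.6)));q=look("p46");print(T())
print(q[1][290:360:6,345].tolist())
ct=env.camera_params("top");pt,dt=env.read_camera("top"); x,y,an=gap("cyan"); g=proj([x,y,.018],ct)[0];uu,vv=np.round(g).astype(int)
b=cv2.resize(pt[vv-30:vv+30,uu-40:uu+40],(400,300),interpolation=cv2.INTER_CUBIC)
a=cv2.resize(q[1][230:370,250:437],(400,300)); cv2.imwrite("pics/t2.png",np.hstack([a,b])[:,:,::-1])
for s in(-.02,0,.02):
    w=np.array([x-s*np.sin(an),y+s*np.cos(an),.018]);qq=proj(w,ct)[0];r=rays([qq],ct)[0];i=np.round(qq).astype(int);print((ct["xyz"]+r*dt[i[1],i[0]]).round(4))
E
```

```text
[164 164 164 164 164 165 157  63  35  39  40  40  39  38  38  38  38  38
  38  38  38  38  41  47  52  53  56  57  57  58  58  59] [ 56  56  55  55  55  55  55  55  55  55  54  47 124 202 218 215 215 215
 219 200]
[ 0.02286402  0.01761344 -0.01557946] 0.016096021193959996 centre top 0.001016991829393979 width 0.03319289483289492 bottom -0.0009039788060400053
bx 5.650651167698681e-05
err [0.5 0.4 0.6] 22.23
down True [-0.0006 -0.0004 -0.0002] 23.27
done 24.7
26.09
[[208, 184, 153], [200, 177, 146], [213, 189, 158], [214, 190, 158], [216, 193, 160], [211, 189, 157], [198, 175, 145], [213, 189, 158], [133, 132, 132], [129, 129, 128], [134, 133, 132], [132, 131, 130]]
[0.5053 0.2776 0.0163]
[0.5083 0.2964 0.0194]
[0.5128 0.3181 0.0131]
```

View pics/t2.png

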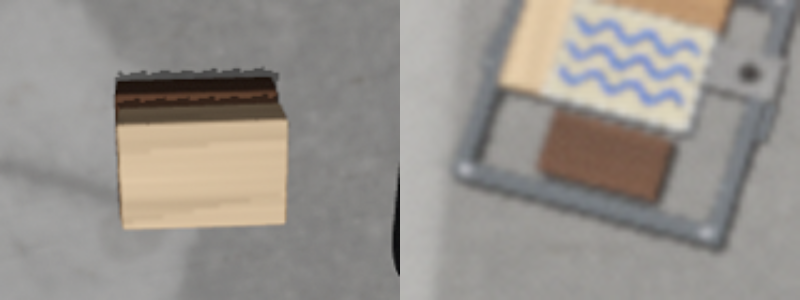

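The 34 mm block lies flat in the cyan gap (right crop). In the left crop the pale 46 mm block now tops the pile. I'll measure and place it, then photograph the last.

```bash
python3 - <<'E'
from act import *
f=face(*pickle.load(open("p46.pkl","rb")),(285,255,410,360),(180,150,115),(245,220,190),.036)
assert abs(f[0][0]-.4375)<.006 and abs(f[0][1]+.018)<.006
job(f,.018,"mag","p58",extra=.0005)
q=pickle.load(open("p58.pkl","rb"))
ct=env.camera_params("top");pt,dt=env.read_camera("top"); x,y,an=gap("mag"); g=proj([x,y,.018],ct)[0];uu,vv=np.round(g).astype(int)
b=cv2.resize(pt[vv-30:vv+30,uu-40:uu+40],(400,300),interpolation=cv2.INTER_CUBIC)
a=cv2.resize(q[1][230:370,250:437],(400,300)); cv2.imwrite("pics/t3.png",np.hstack([a,b])[:,:,::-1])
face(*q,(285,255,410,360),(60,30,15),(145,95,75),.018)
E
```

```text
face [436.7 -18.3] [64.5 44.8] -10.5 px [305 286] [383 336] depth z [ 0.4358 -0.0181  0.0359]
err [-0.3  0.3  0.4] 27.41
grab 0.758 55.57134211063385 [ 0.4369 -0.0187  0.0176] bx 0.0003 28.23
lift 0.756 29.2
hover [ 0.5788 -0.1492  0.0791] 30.12
err [ 0.5 -0.2  0.5] 31.27
down True [-0.0006  0.0002 -0.0004] 32.33
done 33.75
35.15
face [436.7 -19.9] [65.3 56.7] -11.1 px [305 273] [380 332] depth z [ 0.4356 -0.0196  0.0178]
```

View pics/t3.png

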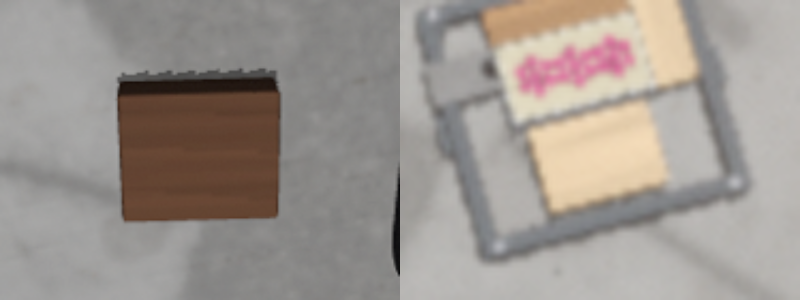

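The 46 mm block lies flat in the magenta gap (right crop), and the dark 58 mm block is left alone (left crop). I'll place the last one, passing high over the loupe.

```bash
python3 - <<'E'
from act import *
f=face(*pickle.load(open("p58.pkl","rb")),(285,255,410,360),(60,30,15),(145,95,75),.018)
dx=pick(*f[0],f[1],.0); hover("yel",z=.13); place("yel",dx+.0005)
env.reach([.38,-.02,.3],down(0));print(T())
pt,dt=env.read_camera("top");cv2.imwrite("pics/end.png",cv2.resize(pt[180:345,140:480,::-1],(800,388),interpolation=cv2.INTER_CUBIC))
E
```

```text
face [436.7 -19.9] [65.3 56.7] -11.1 px [305 273] [380 332] depth z [ 0.4356 -0.0196  0.0178]
err [-0.2  0.5  0.2] 36.72
grab 0.759 55.04114806652069 [ 4.367e-01 -2.050e-02 -3.000e-04] bx 0.0002 37.54
lift 0.758 38.63
hover [ 0.4355 -0.3599  0.1295] 39.92
err [0.1 0.  0.3] 41.52
down True [-0.0004  0.0002 -0.0002] 42.58
done 44.01
45.49
```

View pics/end.png

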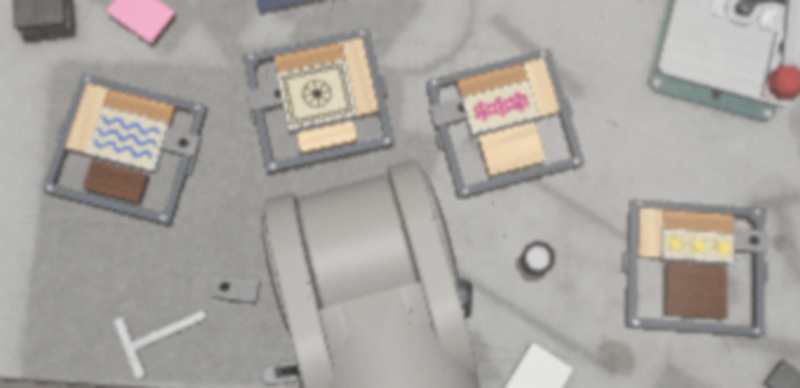

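All four blocks sit flat in their own gaps: cyan (115,180), black (327,135), magenta (512,150), yellow (695,290). The loupe at (537,258) and the quoin at (237,288) have not been touched.

```bash
python3 -c "
from plant import env
print(env.sign_off())"
```

```text
the job is handed in; nothing more can be done
None
```

All four blocks lie flat and centred in their matching chases in the final picture, the loupe and spare quoin were left alone, and I handed the job in at about 45 s of the 83 s allowed; no verdict came back.

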